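# Reseat the label tray of the stopped printer on the food-packing table

### The arm

A 6-joint arm with a two-finger parallel gripper is mounted at the origin on the work surface. World frame = base frame: x ahead of the robot, y to its left, z up, the work surface at z = 0. Lengths are in mm, angles in rad, forces in N, time in s.
With the tool pointing down it reaches from about 425 to 950 mm from the base axis. Payload 14.7 kg.
Tool frame: the origin (TCP) lies on the centre line of the jaws, within the pads' length; the fingertips stand 22 mm ahead of it and the grasp point (between the pads) lies 3 mm ahead of it; z points along the fingers, y is the direction in which the jaws open and shut (so a half turn about z gives the same grasp; the last joint's range is limited). The gripper opens to 85 mm and grips with 20 to 120 N. Pads are 22 mm wide; open, the fingers measure 114 mm over their backs; the gripper's body (76 mm by 85 mm) begins 54 mm behind the grasp point. The pads swing forward as they close: fully open they stand 13 mm farther back than shut.
Start: joints at [1.137, 0.48, 1.596, -0, 1.065, -0.047], TCP at [245.173, 601.982, 253.297] pointing down, gripper open.
Joint ranges: [-2.75, 2.75], [-0.82, 2.05], [0.23, 2.67], [-1.56, 4.7], [0.09, 2.69], [-2.92, 2.92]. Speed limits (rad/s): [1.89, 1.89, 2.39, 3.01, 3.01, 3.01].

### API

Orientations are given as a unit quaternion [x, y, z, w].
In Python, from bench import ctrl, imaging gives the robot as it stands.
- The arm moves only by the shell command python3 -m creep 'ROWS' [OPENING] [FORCE]. ROWS is JSON, a list of rows, each a list of 2 entries, a list of its own where there are three numbers: the shift along the tool's x, y, z in mm, then the turn about the tool's z in degrees. In form: [[[dx, dy, dz], turn], ...]. A call has 1 to 10 rows; each row shifts and turns the commanded pose from where the row before left it, along the tool's axes as they then stand; what a row does not reach is not made up. A row lasts 1/8 s, in which the tool goes at most 62.5 mm and 10.7 degrees, less where a joint would pass 70% of its speed; a pose out of reach is approached as far as the arm can. A call is refused whole if a number of a shift passes 62.5 or a number of a turn 10.7, either way. A call with a gripper value outside its range is refused whole. OPENING is the opening, from -1 (shut) to 1 (fully open), set as the call begins (- or left out, the last holds). The fingers move at their own pace and stop on an object; FORCE is the grip in N (left out, the last holds). Time passes only in rows, so rows that do not move let the fingers close. It gives the time, the measured TCP pose, the force and the opening at its end, in the units of the state.
- ctrl.sense(): the state, without advancing time (a new reading comes with each control period).
- imaging.snapshot(name): name is "side" or "top" or "wrist"; returns the picture (400x640x3 uint8, red, green, blue); there is no depth.
- imaging.calibration(name): a dict with "K" (3x3 intrinsics, pixels), "origin" and "rotation" of the camera in the world. Camera axes: x right, y up, looking along -z (the intrinsics and any distortion apply to the point x, -y, -z); pixel columns grow to the right and rows downward; lengths in mm; the calibration is good to about 2 mm. A picture is of the moment at which its call begins: read the wrist's pose just before it. calibration takes no time and is no camera call; for the wrist camera it gives the pose at the moment of the call.
- ctrl.finish_job(): hands the job in, once; it reports no verdict.
The state is a dict: "time": time; "joint_pos": joint angles; "qd": joint speeds; "effort": joint torques, N m; "ee_pos": TCP position; "eef_rot": TCP orientation; "force": force on the tool from outside, world axes, zero at the start; "torque": the same for the moment, N m; "gripper_width": finger opening in mm.
Only numpy, scipy, OpenCV 4.12 (cv2) and the standard library are available. Lean on these libraries where they do the work, as an engineer would, in place of code of your own. Each camera call takes 0.05 s, during which the arm holds its last target.

### The job

Two label printers stand on the packing table, and the one with the yellow tray has stopped with its amber lamp lit because its label tray must be reseated. Press the yellow release pad on its top so that the tray pops all the way out, then push the tray fully home until it clicks and stays shut. Leave the green tray of the other printer shut.

Things in the scene. Friction and masses are not known exactly. Their poses are not given: they have to be found in the camera images.
- yellow_release_top (a point): Top centre of the yellow 36 mm square release pad on the fixed printer with the yellow tray, 97 mm above the table, 12 mm above the housing top. Axes: z up, x level, from the printer's front to its back, y across. Sprung: goes straight down 8 mm to a stop, 1.5 N to start, 5 N fully down; the tray is freed within the first 7 mm. A black cover 140 mm high begins 77 mm behind the pad.
- yellow_face (a point): Where to push: on the front of the tray's yellow panel, midway across, 55 mm above the table; moves with the tray. Panel 146 mm wide, from 10 to 70 mm above the table, 14 mm thick. Axes as the pad's: the tray pops out along -x, goes home along +x. Shut, it is 67 mm in front of the pad's centre and 19 mm in front of the housing (200 deep, 150 wide, 85 mm high).
- yellow_tray (a joint): How far the yellow tray (0.35 kg) is out, m: 0 latched shut, 0.060 popped out. A spring drives it out in about 0.5 s (3.5 N shut, 1.5 N out). Pushing it home takes up to 7 N, most in the last 25 mm, where it moves the latch and dips the pad; a hard stop is at -0.004, 4 mm past home. It must be pushed to 0 or past to click, then rests at 0; not clicked, it springs out again.
- green_tray (a joint): How far the green tray of the other printer is out, m: 0 shut. It must stay shut. That printer is the same but for its green pad and panel and dark lamp. The two stand side by side, either one on the left, each turned by up to 0.3 rad, fronts towards the robot.

How it is judged:
By the outcome, as a careful person would: the job done as asked, in the order asked, and still so for the second after the job is handed in, with the robot touching nothing.
It also fails if it takes over 35 s, if anything falls off the work surface, if the arm or the gripper's body presses on something with over 40 N, if the wrist force passes 120 N, or if a joint passes its speed limit or range.

## Working session

There is one attempt and no reset: what is moved stays moved. The work goes in short steps, Python scripts to look and compute and a shell command to move; the robot and the scene stay as the last step left them, time stands still between calls to the robot, and variables do not carry over. Pictures are saved under pics/ and viewed, and the job is handed in when it is done.

```bash
ls; mkdir -p pics
python3 - <<'E'
from bench import ctrl, imaging
import cv2
s=ctrl.sense(); print(s)
for n in ("top","side"):
    im=imaging.snapshot(n); cv2.imwrite(f"pics/{n}0.png",im[:,:,::-1])
    c=imaging.calibration(n); print(n,c)
E
```

```text
pics
{'time': 0.0, 'joint_pos': array([ 1.13737711e+00,  4.80821036e-01,  1.59688721e+00,  8.59617281e-06,
        1.06504956e+00, -4.66047851e-02]), 'qd': array([-0.00055648, -0.00042795,  0.0009402 , -0.00137901, -0.00156674,
        0.00029659]), 'effort': array([ 3.00529275e-03, -9.50635457e+01, -4.30213845e+01,  3.55490865e-04,
        1.13303005e-02,  5.94515200e-06]), 'ee_pos': array([245.02871814, 601.64056008, 252.67439448]), 'eef_rot': array([ 1.92205707e-01,  9.81354486e-01, -5.64979368e-04, -1.42136808e-04]), 'force': array([ 0.03917008, -0.99019785, -0.33608467]), 'torque': array([ 0.00879301,  0.0356798 , -0.07242939]), 'gripper_width': 85.09094163847618}
top {'K': array([[424.5734843 ,   0.        , 327.96911373],
       [  0.        , 424.5734843 , 194.9765437 ],
       [  0.        ,   0.        ,   1.        ]]), 'origin': array([ 468.34149733,  -28.47493332, 1003.62416161]), 'rotation': array([-0.04716078,  0.04435305,  0.7063422 , -0.7049038 ])}
side {'K': array([[461.90262855,   0.        , 326.2691065 ],
       [  0.        , 461.90262855, 196.75161122],
       [  0.        ,   0.        ,   1.        ]]), 'origin': array([497.19880201, 775.35601073, 561.33160085]), 'rotation': array([-0.03196641,  0.49290332,  0.8683514 , -0.04461296])}
```

View pics/top0.png

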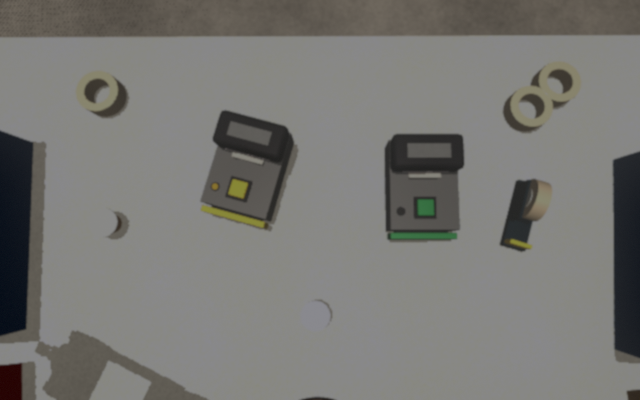

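View pics/side0.png

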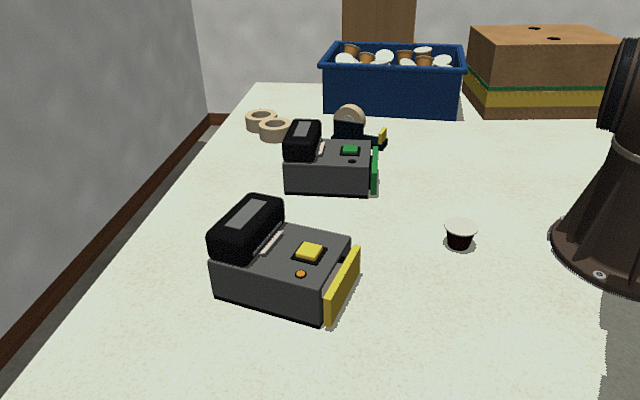

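The top view shows the yellow printer on the left: pad near (238,188), lamp at (214,187), panel from (203,208) to (266,225). The green one is at (425,207). A cup stands at (316,315). I'll enlarge the crops next.

Run:
```python
import cv2
a=cv2.imread("pics/top0.png")[100:240,190:310]; a=cv2.resize(a,None,fx=5,fy=5,interpolation=cv2.INTER_NEAREST)
a=cv2.convertScaleAbs(a,alpha=1.6); cv2.imwrite("pics/topc.png",a[100:])
b=cv2.imread("pics/side0.png")[190:330,200:370]; b=cv2.resize(b,None,fx=4,fy=4,interpolation=cv2.INTER_NEAREST); cv2.imwrite("pics/sidec.png",b)
```

```text
(no output)
```

View pics/topc.png

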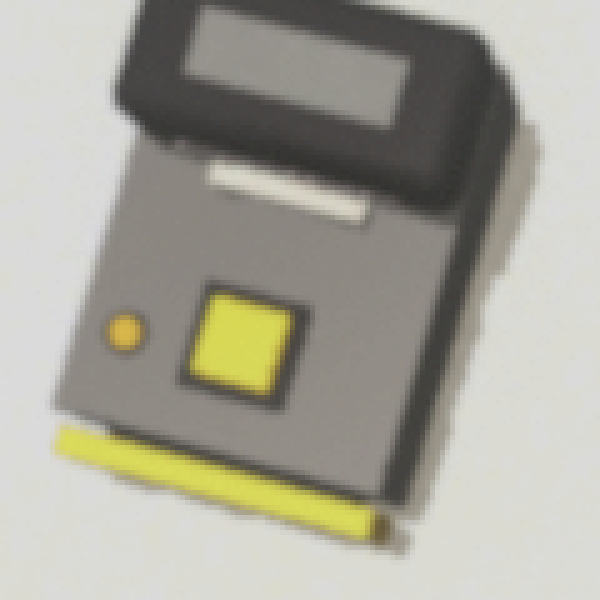

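View pics/sidec.png

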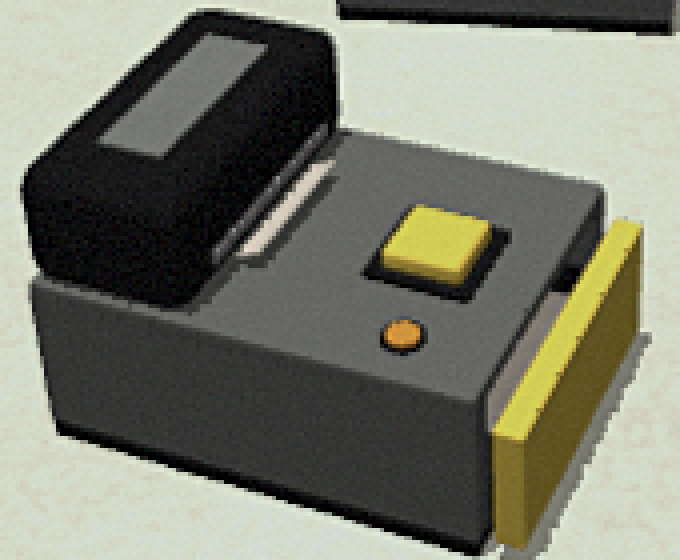

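```bash
cat > h.py <<'E'
import numpy as np
from scipy.spatial.transform import Rotation as R
from bench import imaging
def ray(n,p,c=None):
    c=c or imaging.calibration(n);u,v=p
    K=np.array(c["K"]); d=np.linalg.solve(K,[u,v,1.]); r=R.from_quat(c["rotation"]).apply([d[0],-d[1],-d[2]])
    return np.array(c["origin"]),r
def atz(n,p,z,c=None):
    o,r=ray(n,p,c); return o+r*(z-o[2])/r[2]
E
python3 - <<'E'
from h import *
t=lambda x,y:(190+x/5-.4,120+y/5-.4)
s=lambda x,y:(200+x/4-.4,190+y/4-.4)
P=[(206,291),(293,301),(277,393),(190,380)]
Q=[(413,205),(492,222),(463,272),(382,248)]
print("pad top",atz("top",t(*np.mean(P,0)),97)); print("pad side",atz("side",s(*np.mean(Q,0)),97))
def ax(a,b): d=(b-a)[:2]; return np.linalg.norm(d),np.arctan2(d[0],-d[1])
for n,a,b in (("top",t(55,450),t(368,541)),("side",s(525,440),s(643,225))):
    A=atz(n,a,70);B=atz(n,b,70); l,_=ax(A,B); d=B-A; # left->right
    f=np.array([-d[1],d[0]])  # rotate 90 left: forward
    print(n,A,B,l,"mid",(A+B)/2,"yaw",np.arctan2(f[1],f[0]))
A=atz("top",t(118,105),85)
print("housing", [atz("top",t(*p),85)[:2] for p in ((55,408),(385,500),(457,225))])
E
```

```text
pad top [602.39646222 169.55414425  97.        ]
pad side [597.58913345 171.16026128  97.        ]
top [557.99371463 256.72554178  70.        ] [517.55273457 117.54787747  70.        ] 144.93410610223927 mid [537.7732246  187.13670963  70.        ] yaw -0.2827839593270676
side [552.66238116 257.99177009  70.        ] [514.49605545 119.10925513  70.        ] 144.03132082627008 mid [533.57921831 188.55051261  70.        ] yaw -0.26818970661595576
housing [array([574.94296959, 252.8240795 ]), array([534.48777049, 108.14811795]), array([655.72469811,  78.44974381])]
```

```bash
python3 -m creep '[[[0,0,0],-6.4]]' -1 30
cat > go.py <<'E'
import sys,numpy as np
from scipy.spatial.transform import Rotation as R
from bench import ctrl
s=ctrl.sense();r=R.from_quat(s["eef_rot"]);M=r.as_matrix()
print("t",s["time"],"p",s["ee_pos"].round(1),"F",s["force"].round(2),"w",round(float(s["gripper_width"]),1),"xang",np.degrees(np.arctan2(M[1,0],M[0,0])).round(2),"z",M[:,2].round(4))
if len(sys.argv)>1:
    t=np.array([float(v) for v in sys.argv[1:4]]); print("tool delta",r.inv().apply(t-s["ee_pos"]).round(1))
E
python3 go.py 600 170.3 180
```

```text
time: 0.22
ee_pos: [245.1, 601.8, 252.9]
eef_rot: [0.136, 0.991, -0.0, -0.0]
force: [-0.8, -0.6, 0.9]
gripper_width: 70.2
t 0.225 p [245.1 601.8 252.9] F [-0.77 -0.56  0.9 ] w 70.2 xang 164.34 z [-3.e-04 -8.e-04 -1.e+00]
tool delta [-458.2 -319.6   73.1]
```

```bash
python3 -m creep '[[[-20,-14,0],0],[[-42,-29,0],0],[[-46,-32,0],0],[[-46,-32,0],0],[[-46,-32,0],0],[[-46,-32,0],0],[[-46,-32,0],0],[[-46,-32,0],0],[[-46,-32,0],0],[[-42,-30,0],0]]' -1 30;
python3 go.py 600 170.3 180
```

```text
time: 1.48
ee_pos: [575.3, 197.6, 253.2]
eef_rot: [0.138, 0.99, -0.0, -0.0]
force: [-0.0, 0.0, -0.8]
gripper_width: -0.0
t 1.475 p [575.3 197.6 253.2] F [-0.04  0.   -0.77] w -0.0 xang 164.09 z [-2.e-04 -3.e-04 -1.e+00]
tool delta [-31.2 -19.5  73.2]
```

```bash
python3 -m creep '[[[-20,-13,20],0],[[0,0,30],0],[[0,0,20],0],[[0,0,0],0],[[0,0,0],0]]' - ;
python3 go.py 600 170.3 130
python3 - <<'E'
from bench import imaging
import cv2
for n in ("top","side","wrist"):
    im=imaging.snapshot(n)[:,:,::-1]; cv2.imwrite(f"pics/{n}1.png",im)
    if n!="wrist":
        y,x={"top":(80,180),"side":(90,180)}[n]; c=im[y:y+200,x:x+220]; cv2.imwrite(f"pics/{n}1c.png",cv2.resize(c,None,fx=3,fy=3))
E
```

```text
time: 2.1
ee_pos: [590.2, 182.6, 183.7]
eef_rot: [0.137, 0.991, 0.0, 0.0]
force: [-1.0, -0.4, -0.5]
gripper_width: 0.2
t 2.1 p [590.2 182.6 183.7] F [-1.03 -0.35 -0.55] w 0.2 xang 164.22 z [ 1.e-04  1.e-04 -1.e+00]
tool delta [-12.8  -9.1  53.7]
```

View pics/side1c.png

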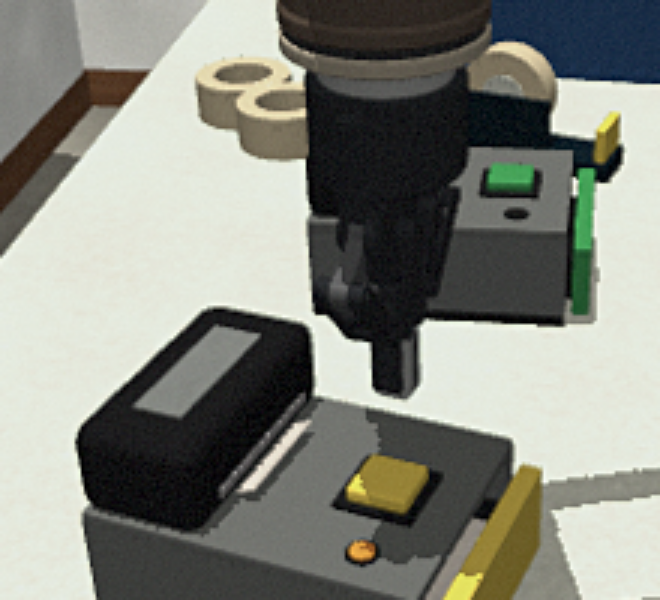

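View pics/wrist1.png

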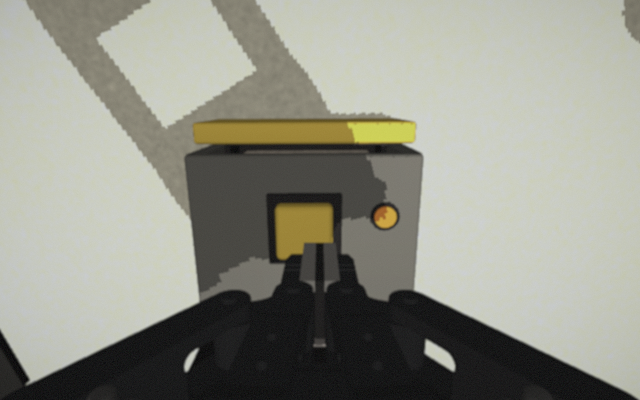

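The side view shows the shut fingertips about 65 mm above the pad. The wrist view shows the pad's top centre at about (304,232) and the panel level, so the yaw is aligned. I'll cross-check the pad position from the wrist view.

```bash
python3 - <<'E'
from h import *
print(atz("wrist",(304,232),97))
A=atz("wrist",(194,125),70);B=atz("wrist",(416,124),70);print("panel top front",A,B,(A+B)/2,np.linalg.norm(A-B),np.degrees(np.arctan2(*(B-A)[[1,0]])))
E
python3 go.py 600 170.3 130
```

```text
[598.25053233 171.09131599  97.        ]
panel top front [517.45746233 119.35773067  70.        ] [555.90586959 258.06488376  70.        ] [536.68166596 188.71130722  70.        ] 143.9373278185948 74.50709273456404
t 2.25 p [590.6 182.7 184.2] F [-0.07 -0.12  0.31] w -0.1 xang 164.24 z [ 1.3e-03  3.0e-04 -1.0e+00]
tool delta [-12.4  -9.4  54.2]
```

```bash
python3 -m creep '[[[-12,-9,20],0],[[0,0,25],0],[[0,0,12],0],[[0,0,0],0],[[0,0,0],0]]' - ;
python3 go.py 599.5 170.5 115
python3 - <<'E'
from bench import imaging
import cv2
for n in ("side",):
    im=imaging.snapshot(n)[:,:,::-1]
    c=im[160:300,230:390]; cv2.imwrite(f"pics/{n}2c.png",cv2.resize(c,None,fx=4,fy=4))
E
```

```text
time: 2.88
ee_pos: [599.7, 170.6, 126.8]
eef_rot: [0.137, 0.991, 0.0, 0.0]
force: [-0.1, 0.2, 0.6]
gripper_width: 0.1
t 2.875 p [599.7 170.6 126.8] F [-0.11  0.16  0.55] w 0.1 xang 164.24 z [ 7.e-04  1.e-04 -1.e+00]
tool delta [ 0.2 -0.1 11.8]
```

View pics/side2c.png

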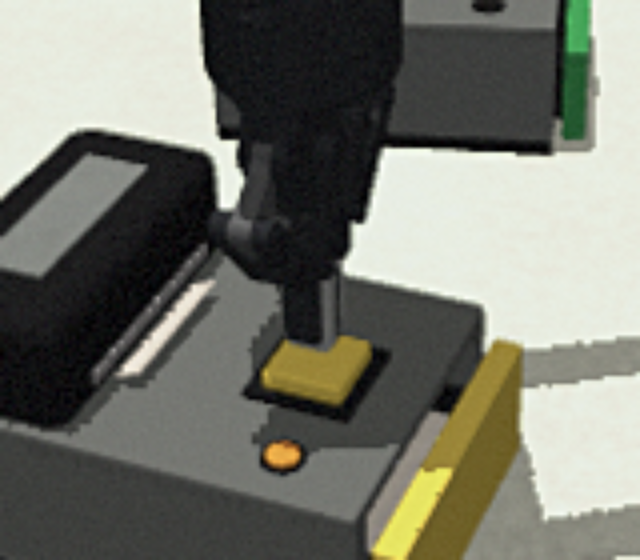

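The fingertips are just above the pad, at about (312,340) in the crop, and centred over it.

```bash
python3 -m creep '[[[0,0,5],0],[[0,0,4],0],[[0,0,3],0],[[0,0,0],0]]' - ;python3 go.py 599.5 170.5 111;  python3 -m creep '[[[0,0,2],0],[[0,0,1],0],[[0,0,0],0]]' -;python3 go.py 599.5 170.5 111
python3 - <<'E'
from bench import imaging
import cv2
im=imaging.snapshot("side")[:,:,::-1]
c=im[160:340,220:420]; cv2.imwrite("pics/side3c.png",cv2.resize(c,None,fx=3,fy=3))
E
```

```text
time: 3.42
ee_pos: [599.3, 170.6, 114.1]
eef_rot: [0.137, 0.991, -0.0, -0.0]
force: [-1.5, 0.4, 2.3]
gripper_width: -0.1
t 3.425 p [599.3 170.6 114.1] F [-1.49  0.39  2.28] w -0.1 xang 164.24 z [-2.e-04 -0.e+00 -1.e+00]
tool delta [-0.3 -0.   3.1]
time: 3.8
ee_pos: [599.3, 170.6, 111.3]
eef_rot: [0.137, 0.991, 0.0, -0.0]
force: [-1.0, 0.5, 5.6]
gripper_width: 0.1
t 3.8 p [599.3 170.6 111.3] F [-1.04  0.52  5.65] w 0.1 xang 164.24 z [-1.e-04  0.e+00 -1.e+00]
tool delta [-0.2 -0.   0.3]
```

View pics/side3c.png

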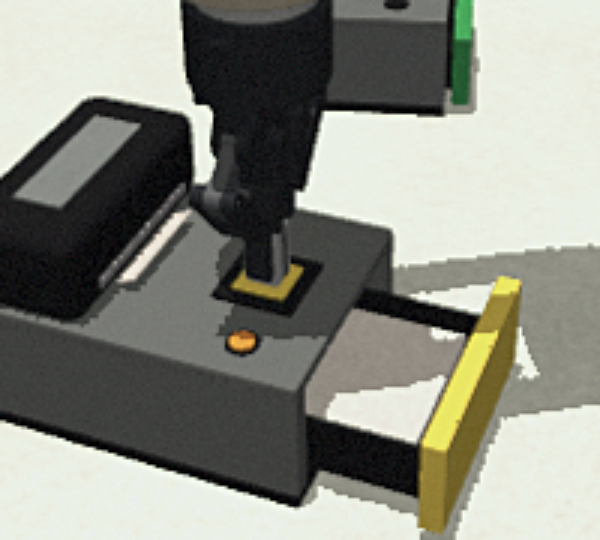

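The tray is popping out. I'll hold one moment, then lift off and move to the front.

```bash
python3 -m creep '[[[0,0,0],0],[[0,0,0],0],[[0,0,-15],0],[[0,0,-20],0],[[20,0,0],0],[[40,0,0],0],[[45,0,0],0],[[40,0,0],0],[[25,0,0],0],[[0,0,0],0]]' - ;python3 go.py 436 217 65
python3 - <<'E'
from bench import imaging
import cv2
im=imaging.snapshot("side")[:,:,::-1]
c=im[140:340,200:450]; cv2.imwrite("pics/side4c.png",cv2.resize(c,None,fx=3,fy=3))
im=imaging.snapshot("top")[:,:,::-1]
c=im[100:280,160:360]; cv2.imwrite("pics/top4c.png",cv2.convertScaleAbs(cv2.resize(c,None,fx=3,fy=3),alpha=1.6))
E
```

```text
time: 5.1
ee_pos: [434.3, 217.0, 147.0]
eef_rot: [0.136, 0.991, -0.0, -0.0]
force: [-0.0, -0.2, 0.5]
gripper_width: -0.2
t 5.1 p [434.3 217.  147. ] F [-0.03 -0.17  0.49] w -0.2 xang 164.32 z [-4.e-04 -1.e-04 -1.e+00]
tool delta [-1.7  0.5 82. ]
```

View pics/side4c.png

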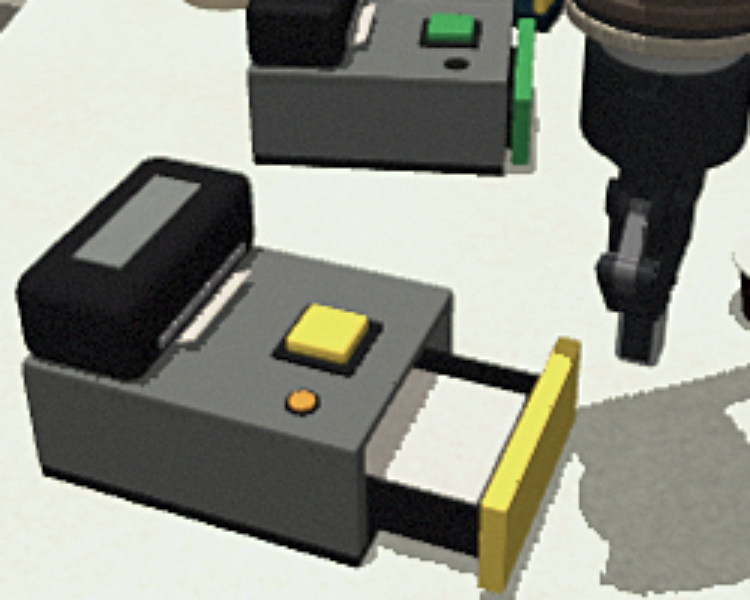

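View pics/top4c.png

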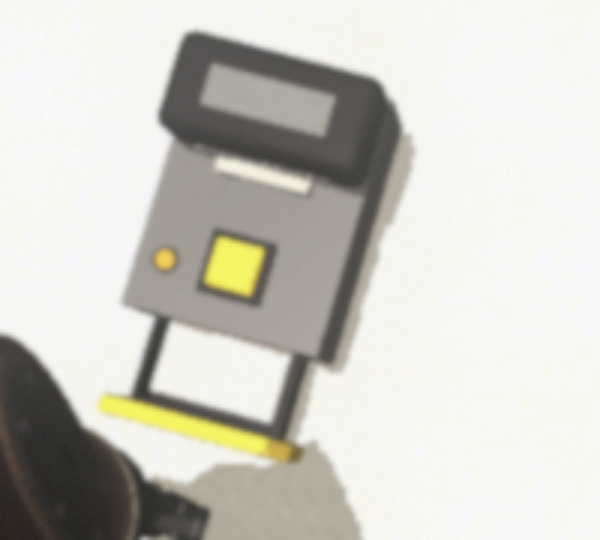

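The tray is out, the pad is up and the fingers are clear in front of the panel. I'll measure how far out the tray is.

Run:
```python
from h import *
x=np.array([.963,-.269]);pad=np.array([599.5,170.5])
for n,a,b in (("top",(160+100/3,100+408/3),(160+274/3,100+459/3)),("side",(200+503/3,140+502/3),(200+579/3,140+343/3))):
    A=atz(n,a,70);B=atz(n,b,70);m=((A+B)/2)[:2]; print(n,A,B,np.linalg.norm(A-B),"out",-(m-pad)@x-67)
```

```text
top [499.90440258 270.52847348  70.        ] [462.74495924 142.45380794  70.        ] 133.35645534707672 out 56.48444913590561
side [496.79352461 268.90457216  70.        ] [457.757041 137.964036  70.      ] 136.63554098507544 out 59.561730458480056
```

```bash
python3 -m creep '[[[0,0,20],0],[[0,0,30],0],[[0,0,25],0],[[0,0,7],0],[[0,0,0],0],[[-15,0,0],0],[[-10,0,0],0],[[0,0,0],0]]' - ;python3 go.py 527.3 190.7 65
python3 - <<'E'
from bench import imaging
import cv2
im=imaging.snapshot("side")[:,:,::-1]
c=im[140:340,200:450]; cv2.imwrite("pics/side5c.png",cv2.resize(c,None,fx=3,fy=3))
E
```

```text
time: 6.2
ee_pos: [461.3, 209.8, 64.8]
eef_rot: [0.138, 0.99, 0.0, 0.001]
force: [-0.1, -0.1, -0.0]
gripper_width: 0.1
t 6.2 p [461.3 209.8  64.8] F [-0.08 -0.08 -0.04] w 0.1 xang 164.19 z [ 1.6e-03  6.0e-04 -1.0e+00]
tool delta [-68.8  -0.4  -0.1]
```

View pics/side5c.png

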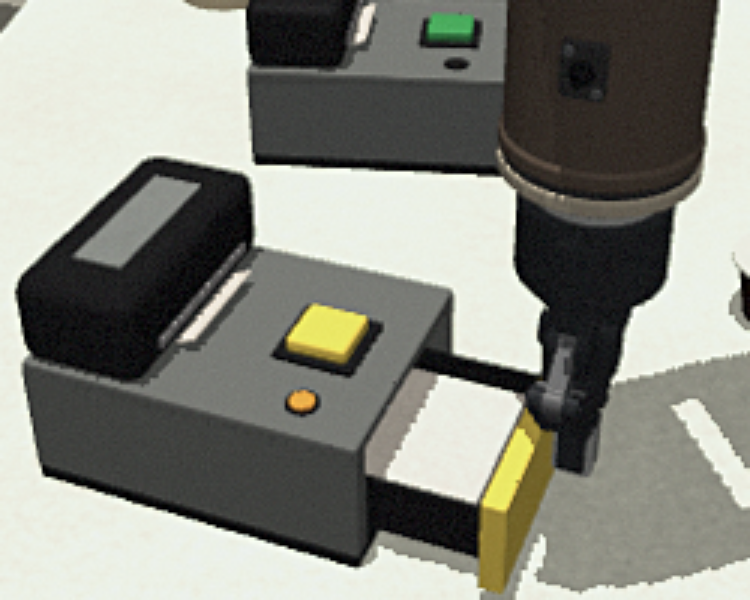

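The fingers are just in front of the panel and midway across it. I'll push steadily.

```bash
python3 -m creep '[[[-4,0,0],0],[[-6,0,0],0],[[-8,0,0],0],[[-8,0,0],0],[[-8,0,0],0],[[-8,0,0],0],[[-7,0,0],0],[[-6,0,0],0],[[-4,0,0],0],[[0,0,0],0]]' - ;python3 go.py 527.3 190.7 65
python3 - <<'E'
from bench import imaging
import cv2
im=imaging.snapshot("side")[:,:,::-1]
c=im[140:340,200:450]; cv2.imwrite("pics/side6c.png",cv2.resize(c,None,fx=3,fy=3))
E
```

```text
time: 7.5
ee_pos: [517.0, 193.9, 64.2]
eef_rot: [0.137, 0.991, 0.0, 0.0]
force: [-0.7, 2.8, 1.0]
gripper_width: -0.3
t 7.5 p [517.  193.9  64.2] F [-0.7   2.82  1.04] w -0.3 xang 164.23 z [ 2.e-04  1.e-04 -1.e+00]
tool delta [-10.8  -0.2  -0.8]
```

View pics/side6c.png

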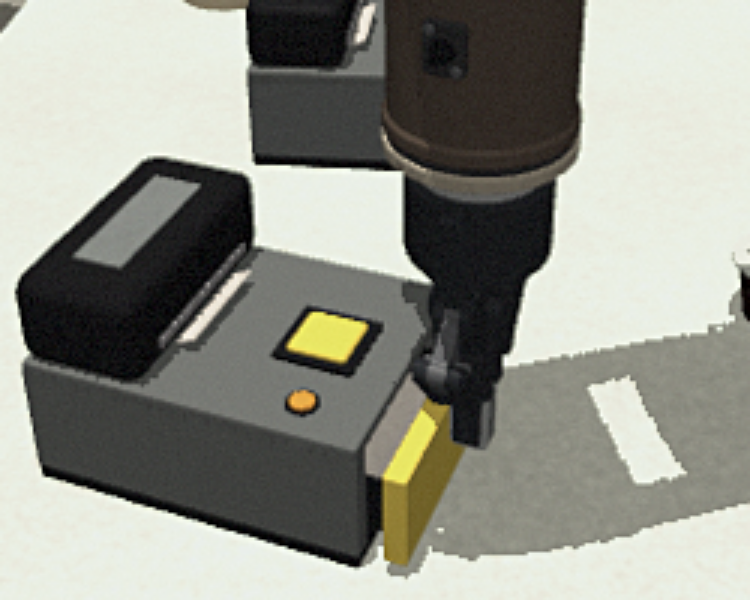

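The tray is near home and the pad has dipped, as expected. I'll keep pushing in small steps.

```bash
python3 -m creep '[[[-4,0,0],0],[[-4,0,0],0],[[-2,0,0],0],[[0,0,0],0]]' - >/dev/null;python3 go.py 527.3 190.7 65; python3 -m creep '[[[-2,0,0],0],[[0,0,0],0]]' ->/dev/null; python3 go.py 527.3 190.7 65
```

```text
t 8.05 p [526.3 191.2  64.3] F [-2.32  3.55  0.06] w 0.1 xang 164.23 z [ 0.  0. -1.]
tool delta [-1.1 -0.2 -0.7]
t 8.3 p [528.  190.7  64.2] F [-3.1   3.93 -0.86] w 0.3 xang 164.24 z [-2.e-04 -0.e+00 -1.e+00]
tool delta [ 0.7 -0.2 -0.8]
```

Run:
```python
from bench import imaging
import cv2
im=imaging.snapshot("side")[:,:,::-1]
c=im[140:340,200:450]; cv2.imwrite("pics/side7c.png",cv2.resize(c,None,fx=3,fy=3))
```

```text
(no output)
```

View pics/side7c.png

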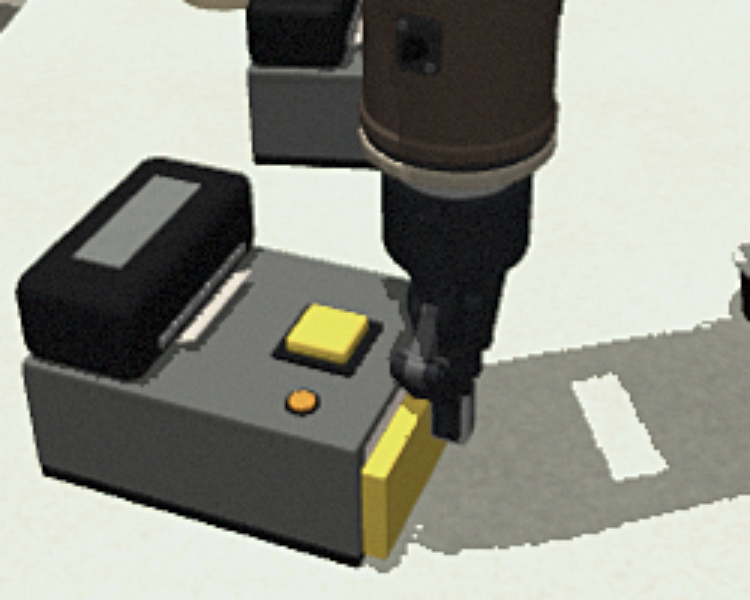

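The pad has come back up, which suggests it clicked. I'll press a little more to be certain.

```bash
python3 -m creep '[[[-1,0,0],0],[[-1,0,0],0],[[0,0,0],0]]' ->/dev/null; python3 go.py 527.3 190.7 65
```

```text
t 8.725 p [528.2 190.5  64.2] F [-14.18  11.68   7.54] w -0.0 xang 164.23 z [-3.e-03 -1.e-04 -1.e+00]
tool delta [ 1.  -0.  -0.8]
```

The force jumped to about 20 N, so the tray is at the hard stop. I'll back off gently, then lift.

```bash
python3 -m creep '[[[3,0,0],0],[[8,0,0],0],[[20,0,0],0],[[30,0,0],0],[[15,0,-20],0],[[0,0,-40],0],[[0,0,-40],0],[[0,0,0],0],[[0,0,0],0],[[0,0,0],0]]' - >/dev/null;python3 go.py
python3 - <<'E'
from bench import imaging
import cv2
im=imaging.snapshot("side")[:,:,::-1]
c=im[100:340,200:450]; cv2.imwrite("pics/side8c.png",cv2.resize(c,None,fx=2.4,fy=2.4))
im=imaging.snapshot("top")[:,:,::-1]
c=im[100:260,190:480]; cv2.imwrite("pics/top8c.png",cv2.convertScaleAbs(cv2.resize(c,None,fx=2.7,fy=2.7),alpha=1.6))
E
```

```text
t 9.975 p [456.  210.6 163.4] F [ 0.19 -0.32  0.12] w 0.1 xang 164.24 z [-1.6e-03 -6.0e-04 -1.0e+00]
```

View pics/side8c.png

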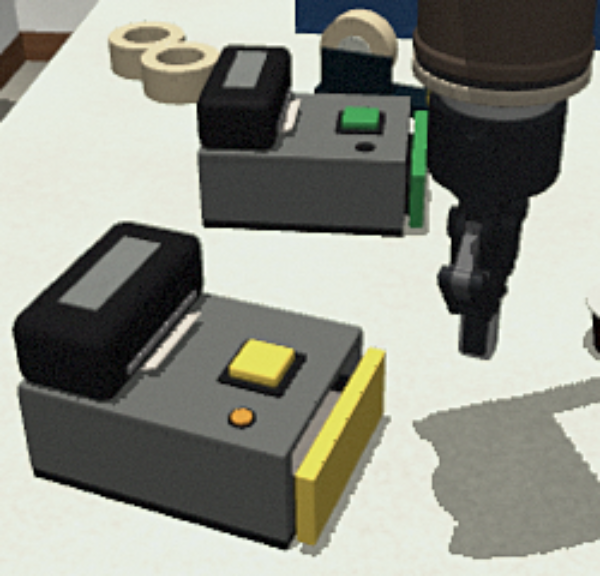

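View pics/top8c.png

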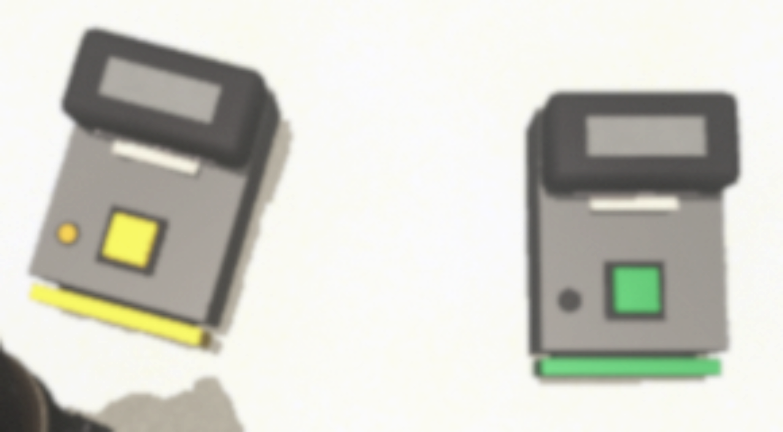

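The tray sits shut, as in the first picture, with the pad up. The green tray is shut and the arm is clear. I'll compare the panel's pixels with the first image once more, then hand in.

```bash
python3 -m creep '[[[0,0,0],0],[[0,0,0],0],[[0,0,0],0],[[0,0,0],0]]' - >/dev/null
python3 - <<'E'
from bench import imaging,ctrl
import cv2,numpy as np
a=cv2.imread("pics/side0.png")[190:330,200:370]; b=imaging.snapshot("side")[190:330,200:370,::-1]
f=lambda im:(lambda h:((h[...,0]>22)&(h[...,0]<35)&(h[...,1]>130)&(h[...,2]>50)))(cv2.cvtColor(np.ascontiguousarray(im),cv2.COLOR_BGR2HSV))
A,B=f(a),f(b); print(A.sum(),B.sum(),(A^B).sum(),np.argwhere(A).mean(0),np.argwhere(B).mean(0))
A0=imaging.snapshot("top")[:,:,::-1].astype(int); g=cv2.imread("pics/top0.png").astype(int)
print("green diff",np.abs(A0-g)[125:250,380:470].mean())
s=ctrl.sense();print(s["time"],s["force"])
E
```

```text
1744 1754 36 [ 88.3233945  133.62155963] [ 88.51824401 133.66077537]
green diff 15.168711111111111
10.675 [ 0.55928039  0.1710292  -0.24774789]
```

Run:
```python
from bench import imaging
import cv2,numpy as np
n=imaging.snapshot("top")[:,:,::-1];o=cv2.imread("pics/top0.png")
print(n[125:250,380:470].mean(),o[125:250,380:470].mean())
for im in (o,n):
    h=cv2.cvtColor(np.ascontiguousarray(im),cv2.COLOR_BGR2HSV); m=(h[...,0]>50)&(h[...,0]<80)&(h[...,1]>120); p=np.argwhere(m[125:250,380:470]); print(len(p),p.mean(0),p.min(0),p.max(0))
```

```text
102.54281481481482 87.36906666666667
448 [95.72321429 46.00223214] [75 14] [112  74]
297 [89.25252525 48.62962963] [75 38] [112  74]
```

Run:
```python
from bench import imaging
import cv2,numpy as np
n=imaging.snapshot("top")[:,:,::-1];o=cv2.imread("pics/top0.png")
c=np.hstack([x[125:255,380:470] for x in (o,n)]); cv2.imwrite("pics/cmp.png",cv2.resize(c,None,fx=4,fy=4,interpolation=cv2.INTER_NEAREST))
```

```text
(no output)
```

View pics/cmp.png

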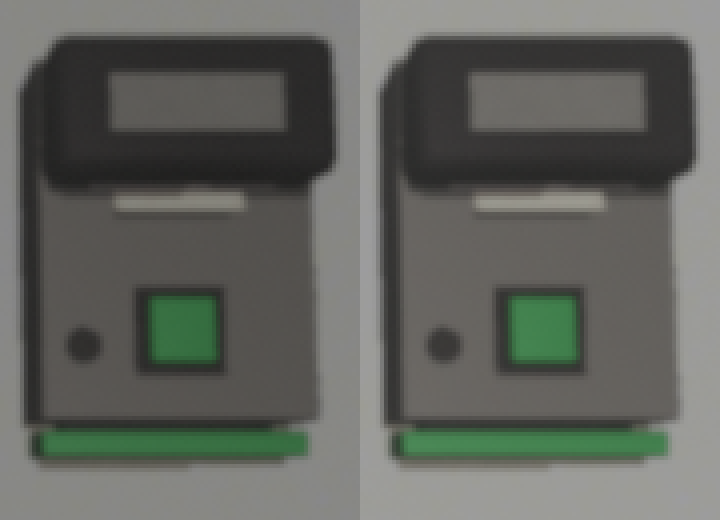

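The two views of the green printer show the same geometry; only the exposure changed. Handing in.

```bash
python3 -c "
from bench import ctrl
print(ctrl.sense()['time']);print(ctrl.finish_job())"
```

```text
10.775
the job is handed in; nothing more can be done
None
```

I pressed the yellow release pad with the closed fingertips, and the tray popped out. I measured it about 56 to 60 mm out; the panel corners were hard to read exactly. I then pushed the tray home by the middle of its front until it reached the hard stop at about 20 N. The pad had risen again by then. I backed the arm off and handed the job in at 10.8 s.

**Yellow tray:** it stayed shut for more than a second after release. The yellow pixels in the side view matched the first picture to within 0.2 px, and the pad was up.

**Green tray:** it looked unchanged and shut. A numeric comparison of the top pictures disagreed, but viewed side by side they differed only in brightness.

**Arm:** it was clear of everything, with the wrist force near zero.

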